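# Close and key-lock the ward medicine box

### The job

Get the white medicine box ready for collection: tip the carton that sticks up out of it over so that it lies down inside, push the sliding lid fully shut over it, then take the square key with the long paddle handle from the key rack, put it fully down into the recessed lock and turn it clockwise (seen from above) as far as it goes. Leave the key standing in the lock, and leave the other two keys and the things standing about where they are.

Things in the scene. Friction and masses are not known exactly. Their poses are not given: they have to be found in the camera images.
- medbox: White fixed metal box, 186 (x) x 304 (y) x 90 mm high, origin at the centre of its underside, yaw varies. Its +y part is an open compartment (box_bay), its -y part (y below -4 mm) a solid deck 90 mm high with the recessed lock at x 0, y -70. The lid slides along y on top: open, it lies over the deck and hides the lock; shut, it covers the compartment and bares the lock.
- box_bay (a point): Centre of the compartment's inner floor, 8 mm above the table; axes as the box's. Inside it measures 170 (x) x 143 mm (y), walls 82 mm high above this floor. A 35 mm high block of stock fills the floor from 5 to 55 mm in the box's y; the carton stands beyond it.
- lid (a joint): How far the lid is open, m: 0 fully shut (end stop), growing as it slides to the box's -y, up to 0.137; starts 0.085 to 0.135. The sheet is 172 (x) x 156 (y) x 6 mm, underside 90 mm above the table; its middle is at y = 72 mm in the box's frame when shut. About 2 N of friction; stays where it is left. It cannot shut while the carton stands.
- lid_tab (a point): Centre of the upright tab in the middle of the lid, to push by: 70 mm (box x) x 8 mm (box y), rising from the lid's top at 96 mm to 123 mm above the table; this point is 111 mm above the table. Axes as the box's.
- lock (a joint): Angle of the lock's core, rad, growing clockwise seen from above: starts at 0 to 0.3, end stop at 1.4 (locked). Friction about 0.12 N m, stays where it is left.
- socket (a point): Centre of the mouth of the square socket in the lock's brass core: 80 mm above the table, 10 mm below the deck's surface, in a round well 44 mm across. The socket is 18 x 18 mm, 24 mm deep below this point, with a 2 mm chamfer round its mouth. x and y are square to its sides and turn with it; z up. The key fits any of the four ways round.
- carton_mid (a point): Centre of the loose carton, white with a blue band, 36 (x) x 54 (y) x 115 mm (z), about 120 g. It starts standing in the compartment near its -x wall, in the part that the lid leaves open, its top 123 mm above the table. It has room to fall towards the box's +x only; pushed near its top, it tips over once the top has moved about 35 mm.
- key_grip (a point): The wanted key, loose, 150 g: point on its axis in the grey paddle handle, which is 80 mm (x) x 16 mm thick (y) x 34 mm high; 24 mm above the handle's underside, 94 mm above the shaft's tip. The steel shaft below is 16 x 16 mm, 70 mm long, sides square to x and y, tapering to 12 mm over its last 6 mm. It starts hanging upright in the rack, handle on the rails.
- key_tip (a point): Centre of the lower end of that key's shaft; axes as key_grip, z up along the shaft.
- rack: Fixed white key rack, 110 (x) x 260 (y) mm, origin at the centre of its underside, yaw varies. Two rails run along y, their tops 85 mm above the table, with a 28 mm wide slot between them at x = 0; the three keys hang in the slot about 80 mm apart, in any order, and lift straight up.
- knob_key_head (a point): Bystander: centre of the head of another key in the rack, a round grey knob 46 mm across and 30 mm high on a thin round shaft. Leave it.
- flat_key_head (a point): Bystander: centre of the head of another key in the rack, a flat grey plate 70 (x) x 46 (y) x 14 mm on a thin round shaft. Leave it.
- pump: Bystander: clear pump bottle, 62 mm across, 180 mm tall, its nozzle towards -x; origin at its foot.
- jar: Bystander: white pill jar, 54 mm across, 85 mm tall; origin at its foot.
- bottle: Bystander: brown bottle, 56 mm across, 130 mm tall; origin at its foot.
- cup: Bystander: clear cup, 72 mm across, 80 mm tall; origin at its foot.
- gauze: Bystander: paper carton 90 x 120 x 60 mm; origin at the centre of its underside.
Things that resemble listed ones, but are neither listed nor needed, are in the scene too. Leave any green or red look-alike of the part that bears carton_mid alone.

How it is judged:
By the outcome, as a careful person would: the job done as asked, in the order asked, and still so for the second after the job is handed in, with the robot touching nothing.
It also fails if it takes over 64 s, if anything falls off the work surface, if the arm or the gripper's body presses on something with over 40 N, if the wrist force passes 120 N, or if a joint passes its speed limit or range.

### The arm

A 7-joint arm with a two-finger parallel gripper is mounted at the origin on the work surface. World frame = base frame: x ahead of the robot, y to its left, z up, the work surface at z = 0. Lengths are in m, angles in rad, forces in N, time in s.
With the tool pointing down it reaches from about 0.425 to 0.925 m from the base axis. Payload 6.8 kg.
Tool frame: the origin (TCP) lies midway between the tips of the shut fingers; the grasp point (between the pads) lies 19 mm behind it; z points along the fingers, y is the line along which they close (so a half turn about z gives the same grasp; the last joint's range is limited). The gripper opens to 85 mm and grips with 20 to 120 N. Pads are 22 mm wide; open, the fingers measure 114 mm over their backs; the gripper's body (76 mm by 85 mm) begins 54 mm behind the grasp point. The pads swing forward as they close: fully open they stand 13 mm farther back than shut.
Start: joints at [1.006, 0.477, 0.022, 1.555, -0.011, 1.109, -0.083], TCP at [0.298, -0.606, 0.231] pointing down, gripper open.
Joint ranges: [-2.96, 2.96], [-0.34, 2.1], [-1.41, 1.46], [0.24, 2.44], [-1.37, 4.51], [0.17, 1.92], [-2.96, 2.96]. Speed limits (rad/s): [2.39, 2.39, 3.14, 3.14, 3.14, 3.14, 3.14].

### API

Orientations are given as a unit quaternion [x, y, z, w].
In Python, from plant import env gives the robot as it stands. The module is installed in compiled form; this text tells all that it offers.
- The arm moves only by the tool jog_arm, never from a script. Its arguments are lists of equal length, an entry for each row: "travel": the shift along the world's x, y, z in units of 40 mm (1.0 is 40 mm), a list of three; "turn": the turn about the world's z in units of 6 degrees (1.0 is 6 degrees); "fingers": the gripper's target within -1 to 1 (shut at 1, half-way at 0, fully open at -1). In form: {"travel": [[x, y, z], ...], "turn": [turn, ...], "fingers": [fingers, ...]}. A call has 1 to 5 rows; each row shifts and turns the commanded pose from where the row before left it; what a row does not reach is not made up. A row lasts 1/8 s, in which the tool goes at most 62.5 mm and 10.7 degrees, less where a joint would pass 70% of its speed; a pose out of reach is approached as far as the arm can. A call is refused whole if a number of a shift passes 1 or a number of a turn 1, either way. A call with a gripper value outside its range is refused whole. The fingers move at their own pace and stop on an object; the grip force is fixed at half the most. Time passes only in rows, so rows that do not move let the fingers close. It gives the time, the measured TCP pose, the force, the opening and the grip force at its end, in the units of the state.
- env.observe(): the state, without advancing time (a new reading comes with each control period).
- env.capture(name): name is "scene" or "top" or "wrist"; returns the picture (420x560x3 uint8, blue, green, red); there is no depth.
- env.camera_model(name): a dict with "camera_matrix" (3x3 intrinsics, pixels), "camera_from_world" (4x4, takes a point from world to camera coordinates); the wrist camera has in their place "hand_eye" (4x4, takes a point from camera to tool coordinates, whose origin is the TCP and whose axes are the flange's). Camera axes: x right, y up, looking along -z (the intrinsics and any distortion apply to the point x, -y, -z); pixel columns grow to the right and rows downward; lengths in m; the calibration is good to about 2 mm. A picture is of the moment at which its call begins: read the wrist's pose just before it. camera_model takes no time and is no camera call.
- env.job_done(): hands the job in; it is judged then, once.
Trained networks look in the newest picture that a camera, given by its name, has taken for a name from the list of things; names that differ only in an ending like _2 or _b are one class to them, and where a whole thing is asked for, a point or a joint stands for the part that bears it (a point fixed in the world has none). Each returns a list of dicts, best first, with "confidence" (0 to 1); they miss things now and then, are a little off and sometimes report something else, mostly with a low value. They report only what shows in the picture. A call takes as long as a camera call. They do not tell look-alikes from the thing itself.
- env.find_in(label, camera): "bbox" ([centre column, centre row, width, height] in pixels, round what is visible of it).
The state is a dict: "clock": time; "joints": joint angles; "joint_velocities": joint speeds; "joint_efforts": joint torques, N m; "tool_pos": TCP position; "ee_rot": TCP orientation; "ft_force": force on the tool from outside, world axes, zero at the start; "moment": the same for the moment, N m; "width": finger opening in m; "finger_force": force on a finger pad.
Only numpy, scipy, OpenCV 4.12 (cv2) and the standard library are available. Lean on these libraries where they do the work, as an engineer would, in place of code of your own. Each camera call takes 0.05 s, during which the arm holds its last target. There are 200 camera calls.

## Working session

There is one attempt and no reset: what is moved stays moved. The work goes in short steps, Python scripts to look and compute and a tool call to move; the robot and the scene stay as the last step left them, time stands still between calls to the robot, and variables do not carry over. Pictures are saved under pics/ and viewed, at most 12 in all, crops included, and the job is handed in when it is done.

Besides the shell and the picture viewer there is one more tool, called after "Request:" as name(argument=value, ...), one argument or row to a line, values as JSON. jog_arm: Moves the arm, as the interface text tells. Its arguments: {"type":"object","properties":{"travel":{"type":"array","items":{"type":"array","items":{"type":"number"}}},"turn":{"type":"array","items":{"type":"number"}},"fingers":{"type":"array","items":{"type":"number"}}},"required":["travel","turn","fingers"]}

```bash
mkdir -p pics; cat > h.py <<'E'
from plant import env
import numpy as np, cv2
from scipy.spatial.transform import Rotation as R
def model(cam):
    m=env.camera_model(cam); K=np.array(m["camera_matrix"])
    if "camera_from_world" in m: T=np.array(m["camera_from_world"])
    else:
        s=env.observe(); W=np.eye(4); W[:3,:3]=R.from_quat(s["ee_rot"]).as_matrix(); W[:3,3]=s["tool_pos"]
        T=np.linalg.inv(W@np.array(m["hand_eye"]))
    return K,T,m
def ray(cam,u,v,z):
    "pixel to world at height z"
    K,T,m=model(cam); d=np.linalg.inv(K)@[u,v,1]; d=np.array([d[0],-d[1],-d[2]])
    C=np.linalg.inv(T); o=C[:3,3]; w=C[:3,:3]@d; return o+w*(z-o[2])/w[2]
def proj(cam,p):
    K,T,m=model(cam); c=T[:3,:3]@np.array(p)+T[:3,3]; q=K@[c[0],-c[1],-c[2]]; return q[:2]/q[2]
def snap(cam,name):
    i=env.capture(cam); cv2.imwrite("pics/"+name+".png",i); return i
E
python3 - <<'E'
from h import *
for c in ["scene","top"]:
    snap(c,c+"0"); m=env.camera_model(c); print({k:np.round(v,3).tolist() if not isinstance(v,str) else v for k,v in m.items()})
    for l in ["medbox","lid","lid_tab","carton_mid","key_grip","rack","knob_key_head","flat_key_head","pump","jar","bottle","cup","gauze"]:
        print(c,l,[(np.round(d["bbox"]).tolist(),round(d["confidence"],2)) for d in env.find_in(l,c)[:3]])
print(env.observe())
a=cv2.imread("pics/scene0.png");b=cv2.imread("pics/top0.png")
E
```

```text
{'camera_matrix': [[451.867, 0.0, 274.998], [0.0, 451.867, 208.562], [0.0, 0.0, 1.0]], 'camera_from_world': [[-0.643, 0.765, 0.017, 0.301], [-0.404, -0.358, 0.842, 0.176], [0.65, 0.535, 0.54, -1.575], [0.0, 0.0, 0.0, 1.0]]}
scene medbox [([282.0, 242.0, 150.0, 108.0], 0.86), ([181.0, 208.0, 28.0, 72.0], 0.47)]
scene lid []
scene lid_tab [([268.0, 219.0, 93.0, 54.0], 0.79)]
scene carton_mid [([346.0, 193.0, 23.0, 40.0], 0.87), ([382.0, 226.0, 26.0, 44.0], 0.71), ([338.0, 231.0, 31.0, 46.0], 0.61)]
scene key_grip [([210.0, 177.0, 24.0, 41.0], 0.81), ([164.0, 169.0, 26.0, 32.0], 0.23)]
scene rack [([189.0, 188.0, 96.0, 52.0], 0.9)]
scene knob_key_head [([188.0, 170.0, 22.0, 37.0], 0.71)]
scene flat_key_head [([165.0, 169.0, 25.0, 31.0], 0.78)]
scene pump [([180.0, 209.0, 27.0, 69.0], 0.93)]
scene jar [([275.0, 181.0, 20.0, 27.0], 0.67)]
scene bottle [([136.0, 197.0, 24.0, 47.0], 0.79), ([430.0, 263.0, 39.0, 48.0], 0.47)]
scene cup [([430.0, 262.0, 34.0, 45.0], 0.8)]
scene gauze [([399.0, 316.0, 74.0, 65.0], 0.91), ([165.0, 168.0, 25.0, 28.0], 0.54)]
{'camera_matrix': [[402.037, 0.0, 279
[... 1234 characters left out ...]
75,  0.02239264,  1.5554148 , -0.01150728,
        1.109354  , -0.08313221]), 'joint_velocities': array([ 1.40835377e-03,  7.55655872e-04,  3.08553941e-04, -7.47628483e-04,
       -1.19097742e-03,  1.25120130e-03,  6.14083532e-05]), 'joint_efforts': array([ 7.09612796e-04, -5.96323621e+01,  1.60671260e+00, -2.81542772e+01,
        1.25238451e-02,  1.53043129e-03, -2.05894531e-05]), 'tool_pos': array([ 0.29775013, -0.60576888,  0.23129093]), 'ee_rot': array([ 9.74032464e-01,  2.26408389e-01,  1.20113866e-06, -3.36646170e-05]), 'ft_force': array([ 0.17220376,  0.18688982, -0.18233757]), 'moment': array([-0.014355  , -0.00347752, -0.00474005]), 'finger_force': 0.0, 'width': 0.08527038931560894}
```

View pics/scene0.png

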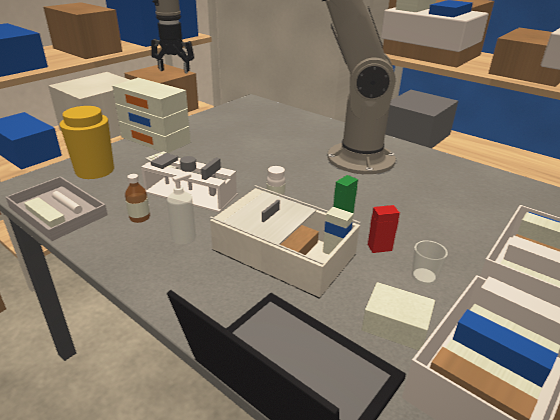

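View pics/top0.png

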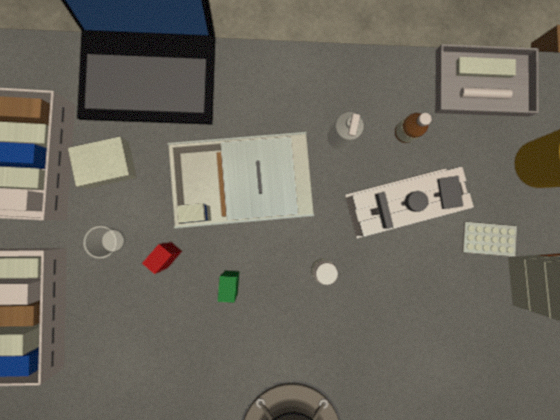

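The scene shows the box with the white and blue carton at its near-left corner, and the paddle key nearest the box in the rack (top image about 383,210). I'll zoom in for exact corners.

```bash
python3 - <<'E'
import cv2
b=cv2.imread("pics/top0.png")
cv2.imwrite("pics/c1.png",cv2.resize(b[120:240,160:320],None,fx=5,fy=5,interpolation=cv2.INTER_CUBIC))
cv2.imwrite("pics/c2.png",cv2.resize(b[155:247,340:480],None,fx=5.7,fy=5.7,interpolation=cv2.INTER_CUBIC)[:600,:800])
E
```

```text
(no output)
```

View pics/c1.png

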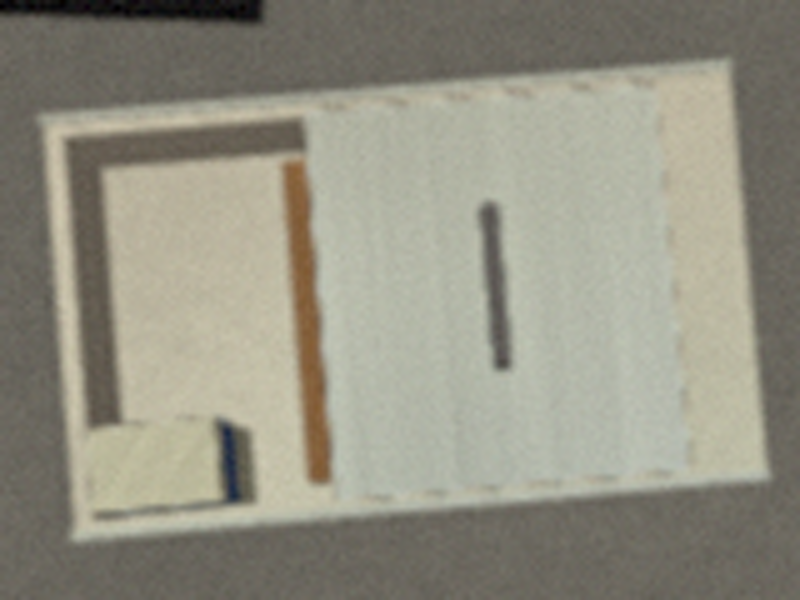

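View pics/c2.png

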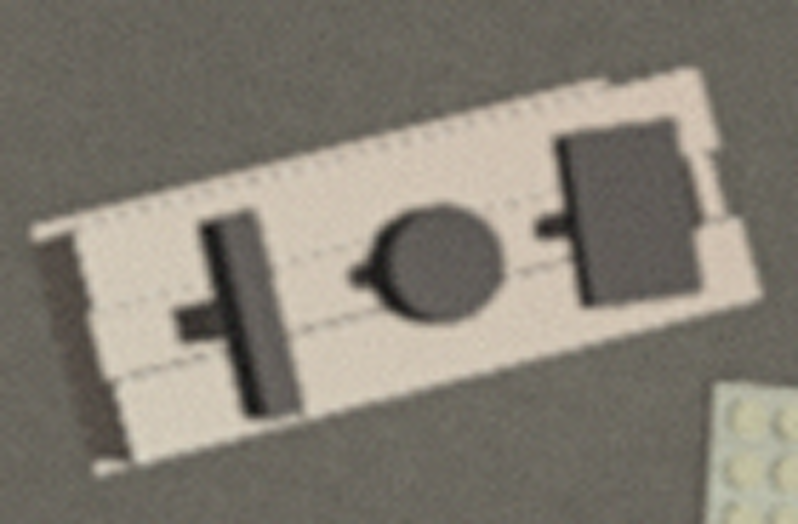

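```bash
python3 - <<'E'
from h import *
def c1(u,v,z): return ray("top",u/5+160-.4,v/5+120-.4,z)
def c2(u,v,z): return ray("top",u/5.7+340-.4,v/5.7+155-.4,z)
def pr(n,a): print(n,np.round(a,4).tolist())
TL,TR,BR,BL=[c1(*p,.09) for p in [(40,117),(732,62),(770,480),(75,540)]]
for p in (TL,TR,BR,BL): pr("c",p)
C=(TL+TR+BR+BL)/4; yv=(TL+BL-TR-BR); xv=(TL+TR-BL-BR)
pr("sizes",[np.linalg.norm(yv)/2,np.linalg.norm(xv)/2])
yaw=np.arctan2(-yv[0],yv[1]); yaw2=np.arctan2(xv[1],xv[0]); pr("yaw",[yaw,yaw2])
pr("C",C)
Y=np.array([-np.sin(yaw),np.cos(yaw)]);X=np.array([np.cos(yaw),np.sin(yaw)])
def b(p): d=p[:2]-C[:2]; return [d@X,d@Y]
pr("tab",b((c1(488,203,.123)+c1(503,368,.123))/2))
for p in [(88,430),(215,420),(222,500),(95,515)]: pr("carton",b(c1(*p,.123)))
pr("socket",C[:2]-.07*Y)
a=[c2(*p,.085) for p in [(75,230),(697,70),(762,298),(132,462)]]
for p in a: pr("rk",p)
d=a[0]-a[1]; e=a[3]-a[2]; pr("rack yaw",[np.arctan2(-d[0],d[1]),np.arctan2(-e[0],e[1]),np.linalg.norm(d),np.linalg.norm(a[0]-a[3])])
k=[c2(*p,.119) for p in [(231,215),(256,209),(302,410),(256,417)]]
for p in k: pr("key",p)
pr("keyc",sum(k)/4); d=k[0]+k[1]-k[2]-k[3]; pr("keyyaw",[np.arctan2(d[1],d[0]),np.linalg.norm(d)/2])
s=env.observe(); print(R.from_quat(s["ee_rot"]).as_matrix().round(3)); print(np.round(env.camera_model("wrist")["hand_eye"],3), env.camera_model("wrist"))
E
```

```text
c [0.6633, 0.2947, 0.09]
c [0.6987, -0.0098, 0.09]
c [0.5128, -0.0312, 0.09]
c [0.4781, 0.2721, 0.09]
sizes [0.3059, 0.1868]
yaw [0.1148, 0.1181]
C [0.5882, 0.1314, 0.09]
tab [-0.0013, -0.0397]
carton [-0.048, 0.1361]
carton [-0.0484, 0.0828]
carton [-0.0822, 0.0826]
carton [-0.0839, 0.1359]
socket [0.5963, 0.0619]
rk [0.5616, -0.1185, 0.085]
rk [0.6328, -0.3662, 0.085]
rk [0.5428, -0.3929, 0.085]
rk [0.4714, -0.1427, 0.085]
rack yaw [0.2799, 0.2779, 0.2577, 0.0933]
key [0.5664, -0.1704, 0.119]
key [0.5689, -0.18, 0.119]
key [0.4935, -0.1986, 0.119]
key [0.4903, -0.1811, 0.119]
keyc [0.5298, -0.1825, 0.119]
keyyaw [0.1914, 0.0772]
[[ 0.897  0.441 -0.   ]
 [ 0.441 -0.897  0.   ]
 [ 0.    -0.    -1.   ]]
[[-0.     0.947  0.321  0.084]
 [ 1.     0.     0.    -0.001]
 [ 0.     0.321 -0.947 -0.142]
 [ 0.     0.     0.     1.   ]] {'camera_matrix': array([[348.04872476,   0.        , 278.28733774],
       [  0.        , 348.04872476, 209.27177599],
       [  0.        ,   0.        ,   1.        ]]), 'hand_eye': array([[-2.97838772e-04,  9.46914881e-01,  3.21484245e-01,
         8.35176329e-02],
       [ 9.99999954e-01,  2.65552753e-04,  1.44277382e-04,
        -1.28804751e-03],
       [ 5.12473735e-05,  3.21484274e-01, -9.46914917e-01,
        -1.42053700e-01],
       [ 0.00000000e+00,  0.00000000e+00,  0.00000000e+00,
         1.00000000e+00]])}
```

Both crops are clear. The box yaw is about 0.115, with its centre at (0.588, 0.131). The key is at about (0.53, -0.18), yaw about 0.28. The carton spans x -84..-48, y 83..136 mm in the box frame. I'll go to the carton's -x side.

Request:
jog_arm(
  travel=[
    [1, 1, 0],
    [1, 1, 0],
    [1, 1, 0],
    [1, 1, 0],
    [1, 1, 0],
  ],
  turn=[-1, -1, -1, -0.27, 0],
  fingers=[1, 1, 1, 1, 1],
)

```text
clock: 2.02
tool_pos: [0.499, -0.4044, 0.2315]
ee_rot: [0.998, 0.057, 0.0, 0.0]
ft_force: [0.7, -0.5, 0.2]
width: -0.0002
finger_force: 0.0
```

Request:
jog_arm(
  travel=[
    [0, 1, 0],
    [0, 1, 0],
    [0, 1, 0],
    [0, 1, 0],
    [0, 1, 0],
  ],
  turn=[0, 0, 0, 0, 0],
  fingers=[1, 1, 1, 1, 1],
)

```text
clock: 2.65
tool_pos: [0.4977, -0.2045, 0.2315]
ee_rot: [0.998, 0.057, 0.0, 0.0]
ft_force: [0.3, 0.5, -0.6]
width: -0.0001
finger_force: 0.0
```

Request:
jog_arm(
  travel=[
    [0, 1, 0],
    [0, 1, 0],
    [0, 1, 0],
    [0, 1, 0],
    [0, 1, 0],
  ],
  turn=[0, 0, 0, 0, 0],
  fingers=[1, 1, 1, 1, 1],
)

```text
clock: 3.28
tool_pos: [0.4977, -0.0046, 0.2316]
ee_rot: [0.998, 0.057, 0.0, 0.0]
ft_force: [-0.1, -0.2, 0.0]
width: -0.0002
finger_force: 0.0
```

Request:
jog_arm(
  travel=[
    [0, 1, 0],
    [-0.6, 1, 0],
    [-0.7, 1, 0],
    [0, 1, 0],
    [0, 0.75, 0],
  ],
  turn=[0, 0, 0, 0, 0],
  fingers=[1, 1, 1, 1, 1],
)

```text
clock: 3.9
tool_pos: [0.4454, 0.186, 0.2318]
ee_rot: [0.998, 0.058, 0.001, -0.0]
ft_force: [1.1, 0.5, 0.1]
width: -0.0002
finger_force: 0.0
```

Request:
jog_arm(
  travel=[
    [0.5, 1, 0],
    [0, 0, -1],
    [0, 0, -1],
    [0, 0, -1],
    [0, 0, -0.1],
  ],
  turn=[0, 0, 0, 0, 0],
  fingers=[1, 1, 1, 1, 1],
)

```text
clock: 4.53
tool_pos: [0.464, 0.2232, 0.1052]
ee_rot: [0.998, 0.057, -0.002, 0.001]
ft_force: [0.2, 0.0, -0.3]
width: 0.0003
finger_force: 0.0
```

```bash
python3 - <<'E'
from h import *
b=snap("top","t1"); w=snap("wrist","w1")
cv2.imwrite("pics/m1.png",np.hstack([cv2.resize(b[110:270,140:320],(400,356)),cv2.resize(w,(400,356))]))
E
```

```text
(no output)
```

View pics/m1.png

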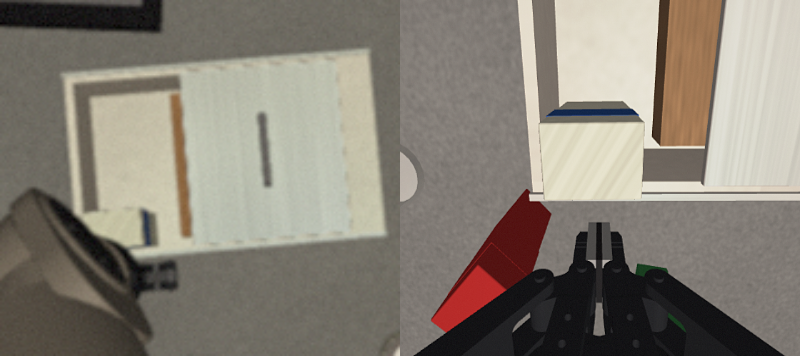

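The wrist view shows the shut fingers in line with the carton (column 598 vs about 593). The red look-alike is clear on the left. Pushing along box +x.

Request:
jog_arm(
  travel=[
    [0.4, 0.046, 0],
    [0.3, 0.034, 0],
    [0.3, 0.034, 0],
    [0.3, 0.034, 0],
    [0.3, 0.034, 0],
  ],
  turn=[0, 0, 0, 0, 0],
  fingers=[1, 1, 1, 1, 1],
)

```text
clock: 5.25
tool_pos: [0.5306, 0.2315, 0.1073]
ee_rot: [0.998, 0.057, 0.0, 0.0]
ft_force: [-0.5, -0.4, -0.4]
width: -0.0
finger_force: 0.0
```

Request:
jog_arm(
  travel=[
    [0.2, 0.023, 0],
    [0.2, 0.023, 0],
    [0, 0, 0],
    [0, 0, 0],
  ],
  turn=[0, 0, 0, 0],
  fingers=[1, 1, 1, 1],
)

```text
clock: 5.75
tool_pos: [0.5454, 0.2333, 0.1072]
ee_rot: [0.998, 0.057, -0.0, 0.0]
ft_force: [0.1, -1.2, 0.1]
width: 0.0
finger_force: 0.0
```

```bash
python3 - <<'E'
from h import *
b=snap("scene","s2"); w=snap("wrist","w2")
cv2.imwrite("pics/m2.png",np.hstack([cv2.resize(b[150:310,190:370],(400,356)),cv2.resize(w,(400,356))]))
E
```

```text
(no output)
```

View pics/m2.png

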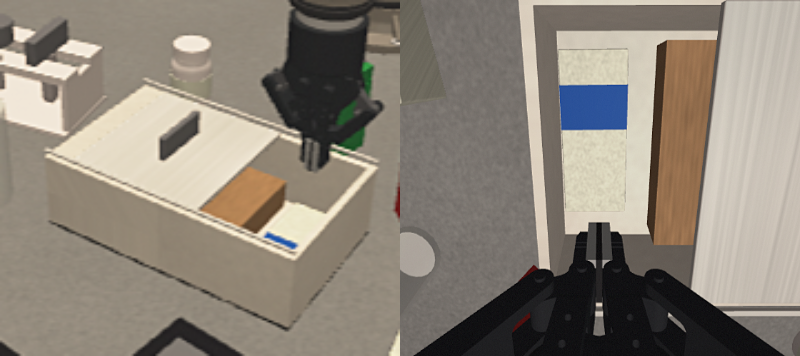

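The carton lies flat in the compartment. Next is the lid: up, over to the tab's -y side, down.

Request:
jog_arm(
  travel=[
    [0, 0, 1],
    [0.3, -0.54, 0.4],
    [0.5, -1, 0],
    [0.5, -1, 0],
    [0, -1, 0],
  ],
  turn=[0, 0, 0, 0, 0],
  fingers=[1, 1, 1, 1, 1],
)

```text
clock: 6.48
tool_pos: [0.5988, 0.0902, 0.1635]
ee_rot: [0.998, 0.057, 0.001, 0.0]
ft_force: [0.1, 0.6, 0.1]
width: -0.0
finger_force: 0.0
```

Request:
jog_arm(
  travel=[
    [0, -1, 0],
    [0, 0, 0],
    [0, 0, -1],
    [0, 0, -0.4],
    [0, 0, 0],
  ],
  turn=[0, 0, 0, 0, 0],
  fingers=[1, 1, 1, 1, 1],
)

```text
clock: 7.1
tool_pos: [0.5967, 0.0524, 0.1062]
ee_rot: [0.998, 0.058, -0.001, -0.0]
ft_force: [0.8, 0.6, 1.3]
width: 0.0005
finger_force: 0.0
```

Request:
jog_arm(
  travel=[
    [-0.046, 0.4, 0],
    [-0.046, 0.4, 0],
    [-0.046, 0.4, 0],
    [-0.046, 0.4, 0],
    [-0.046, 0.4, 0],
  ],
  turn=[0, 0, 0, 0, 0],
  fingers=[1, 1, 1, 1, 1],
)

```text
clock: 7.72
tool_pos: [0.5887, 0.1329, 0.1077]
ee_rot: [0.998, 0.057, 0.0, 0.0]
ft_force: [2.5, -2.6, 2.2]
width: 0.0004
finger_force: 1.5
```

Request:
jog_arm(
  travel=[
    [-0.046, 0.4, 0],
    [-0.046, 0.4, 0],
    [-0.023, 0.2, 0],
    [-0.012, 0.1, 0],
    [-0.012, 0.1, 0],
  ],
  turn=[0, 0, 0, 0, 0],
  fingers=[1, 1, 1, 1, 1],
)

```text
clock: 8.35
tool_pos: [0.5828, 0.1794, 0.1071]
ee_rot: [0.998, 0.057, -0.0, 0.0]
ft_force: [0.1, -2.2, 1.8]
width: 0.0001
finger_force: 1.1
```

Request:
jog_arm(
  travel=[
    [-0.012, 0.1, 0],
    [0, 0, 0],
  ],
  turn=[0, 0],
  fingers=[1, 1],
)

```text
clock: 8.6
tool_pos: [0.5822, 0.1842, 0.1071]
ee_rot: [0.998, 0.057, -0.0, -0.0]
ft_force: [0.7, 0.0, -0.5]
width: 0.0001
finger_force: 0.1
```

Still only friction, so no end stop yet; continuing in small steps.

Request:
jog_arm(
  travel=[
    [-0.008, 0.07, 0],
    [-0.008, 0.07, 0],
    [-0.008, 0.07, 0],
  ],
  turn=[0, 0, 0],
  fingers=[1, 1, 1],
)

```text
clock: 8.98
tool_pos: [0.582, 0.1854, 0.1071]
ee_rot: [0.998, 0.055, -0.001, 0.004]
ft_force: [-0.6, -19.2, 7.9]
width: -0.0002
finger_force: 9.4
```

Force is 19 N, so the lid is at its end stop. Backing off and looking at the lock from near.

Request:
jog_arm(
  travel=[
    [0.05, -0.5, 0],
    [0, 0, 1],
    [0, -1, 1],
    [0, -1, 0.3],
    [0, -0.6, 0],
  ],
  turn=[0, 0, 0, 0, 0],
  fingers=[1, 1, 1, 1, 1],
)

```text
clock: 9.6
tool_pos: [0.5842, 0.0661, 0.2008]
ee_rot: [0.998, 0.056, 0.001, -0.0]
ft_force: [-0.4, 0.4, -0.3]
width: -0.0001
finger_force: 0.0
```

Request:
jog_arm(
  travel=[
    [0, 0, 0],
  ],
  turn=[0],
  fingers=[1],
)

```text
clock: 9.72
tool_pos: [0.5835, 0.0658, 0.1993]
ee_rot: [0.998, 0.055, 0.0, 0.0]
ft_force: [-0.4, -0.7, -0.2]
width: -0.0001
finger_force: 0.0
```

```bash
python3 - <<'E'
from h import *
s=env.observe(); print(s["tool_pos"],s["ee_rot"])
w=snap("wrist","w3"); t=snap("top","t3")
p=proj("wrist",[.5963,.0619,.08]); print(p)
u,v=int(p[0]),int(p[1]); u0,v0=max(u-40,0),max(v-40,0)
print(u0,v0)
L=cv2.resize(w[v0:v0+80,u0:u0+80],(480,480),interpolation=cv2.INTER_CUBIC)
cv2.imwrite("pics/m3.png",np.hstack([L,cv2.resize(t[125:235,160:320],(320,480))]))
E
```

```text
[0.58348417 0.06578496 0.19930455] [9.98475320e-01 5.51997919e-02 2.22592806e-05 1.30922336e-04]
[291.73365051 187.57493785]
251 147
```

View pics/m3.png

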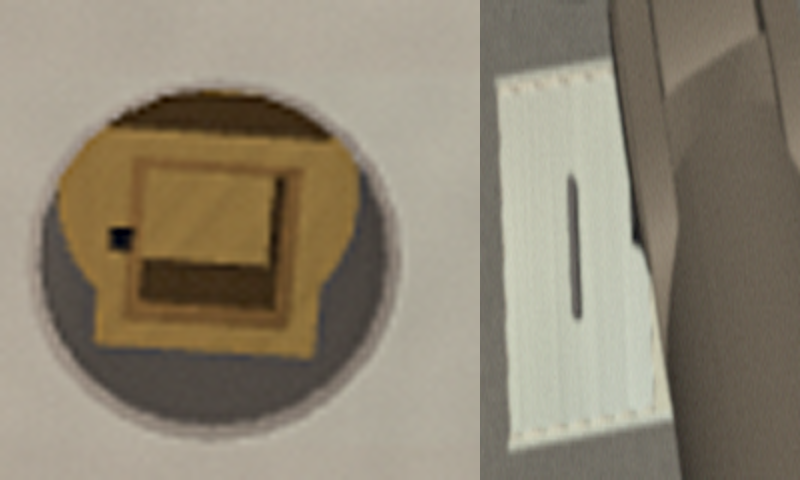

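```bash
python3 - <<'E'
from h import *
q=[ray("wrist",u/6+251-.4,v/6+147-.4,.08) for u,v in [(133,157),(303,168),(290,327),(122,318)]]
c=sum(q)/4; print("sock",c.round(4))
for a,b in [(0,1),(1,2),(2,3),(3,0)]:
    d=q[b]-q[a]; print(np.linalg.norm(d).round(4),np.degrees(np.arctan2(d[1],d[0])).round(1)) 
w=[ray("wrist",u/6+251-.4,v/6+147-.4,.09) for u,v in [(35,260),(395,260),(215,85),(212,432)]]
print("well",(w[0]+w[1]).round(4)/2,(w[2]+w[3]).round(4)/2)
# predicted key
b=ray("top",383,207,.119);print(b)
E
```

```text
sock [0.5961 0.0664 0.08  ]
0.0218 -87.2
0.0213 -176.8
0.022 93.4
0.0215 2.4
well [0.5967 0.0663 0.09  ] [0.59625 0.06645 0.09   ]
[ 0.53487357 -0.17718194  0.119     ]
```

Request:
jog_arm(
  travel=[
    [-0.34, -1, 0.5],
    [-0.5, -1, 0],
    [-0.5, -1, 0],
    [0, -1, 0],
    [0, -1, 0],
  ],
  turn=[1, 0.6, 0, 0, 0],
  fingers=[-0.2, -0.2, -0.2, -0.2, -0.2],
)

```text
clock: 10.45
tool_pos: [0.5302, -0.1309, 0.2193]
ee_rot: [0.99, 0.142, 0.0, -0.0]
ft_force: [0.7, 0.8, -0.0]
width: 0.0511
finger_force: 0.0
```

Request:
jog_arm(
  travel=[
    [0, -1, 0],
    [0, -0.15, 0],
    [0, 0, 0],
  ],
  turn=[0, 0, 0],
  fingers=[-0.2, -0.2, -0.2],
)

```text
clock: 10.82
tool_pos: [0.5304, -0.1762, 0.219]
ee_rot: [0.99, 0.141, -0.0, -0.001]
ft_force: [-1.1, 1.3, 0.6]
width: 0.0509
finger_force: 0.0
```

```bash
python3 - <<'E'
from h import *
s=env.observe(); print(s["tool_pos"],s["ee_rot"],s["width"])
w=snap("wrist","w4")
p=proj("wrist",[.53,-.1825,.119]); print(p)
u0,v0=int(p[0])-110,int(p[1])-85; u0=max(u0,0);v0=max(v0,0)
print(u0,v0,[ (d["bbox"],d["confidence"]) for d in env.find_in("key_grip","wrist")])
cv2.imwrite("pics/m4.png",cv2.resize(w[v0:v0+150,u0:u0+200],(800,600),interpolation=cv2.INTER_CUBIC))
E
```

```text
[ 0.53036297 -0.17623521  0.21898934] [ 9.89973611e-01  1.41251148e-01 -4.16688919e-06 -6.01878843e-04] 0.05093867064202813
[289.23693561 213.72841631]
179 128 [([289.3, 209.4, 24.0, 107.7], 0.83)]
```

View pics/m4.png

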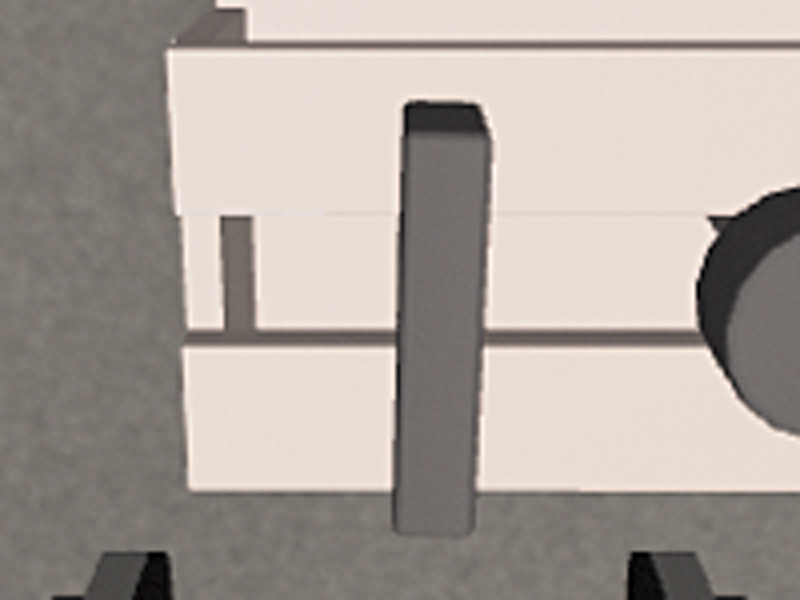

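```bash
python3 - <<'E'
from h import *
q=[ray("wrist",u/4+179-.4,v/4+128-.4,.119) for u,v in [(404,133),(490,133),(476,535),(393,535)]]
c=sum(q)/4; print("key",c.round(4))
for a,b in [(0,1),(1,2),(2,3),(3,0)]:
    d=q[b]-q[a]; print(np.linalg.norm(d).round(4),np.degrees(np.arctan2(d[1],d[0])).round(1))
s=env.observe(); r=R.from_quat(s["ee_rot"]).as_matrix(); print("tool yaw",np.degrees(np.arctan2(r[1,0],r[0,0])))
print("delta units",((c-s["tool_pos"])/.04).round(3))
E
```

```text
key [ 0.53  -0.182  0.119]
0.0151 -73.7
0.0785 -164.5
0.0161 106.4
0.0785 14.8
tool yaw 16.337711200126616
delta units [-0.011 -0.164 -2.504]
```

Key is at (0.530, -0.182), yaw about 15.5°, and fits its size. Descending to grip.

Request:
jog_arm(
  travel=[
    [0, -0.12, -0.6],
    [0, 0, -1],
    [0, 0, -0.8],
    [0, 0, -0.5],
    [0, 0, -0.2],
  ],
  turn=[-0.1, 0, 0, 0, 0],
  fingers=[-0.2, -0.2, -0.2, -0.2, -0.2],
)

```text
clock: 11.55
tool_pos: [0.5297, -0.1806, 0.0942]
ee_rot: [0.991, 0.137, -0.001, -0.001]
ft_force: [0.2, -0.1, 0.6]
width: 0.0514
finger_force: 0.0
```

Request:
jog_arm(
  travel=[
    [0, 0, 0],
    [0, 0, 0],
    [0, 0, 0],
    [0, 0, 0],
    [0, 0, 0],
  ],
  turn=[0, 0, 0, 0, 0],
  fingers=[1, 1, 1, 1, 1],
)

```text
clock: 12.18
tool_pos: [0.5309, -0.1827, 0.0965]
ee_rot: [0.991, 0.135, 0.001, 0.0]
ft_force: [0.2, 1.6, 6.1]
width: 0.0148
finger_force: 59.6
```

Request:
jog_arm(
  travel=[
    [0, 0, 0.3],
    [0, 0, 1],
    [0, 0, 1],
    [0, 0, 1],
    [0, 0, 0.5],
  ],
  turn=[0, 0, 0, 0, 0],
  fingers=[1, 1, 1, 1, 1],
)

```text
clock: 12.8
tool_pos: [0.5304, -0.1829, 0.2502]
ee_rot: [0.991, 0.135, 0.001, 0.001]
ft_force: [-0.2, -0.1, -1.8]
width: 0.0146
finger_force: 58.7
```

Request:
jog_arm(
  travel=[
    [0.2, 0.8, 0],
    [0.2, 0.8, 0],
    [0.2, 0.8, 0],
    [0.2, 0.8, 0],
    [0.2, 0.8, 0],
  ],
  turn=[0.9, 1, 1, 1, 1],
  fingers=[1, 1, 1, 1, 1],
)

```text
clock: 13.42
tool_pos: [0.5703, -0.0201, 0.247]
ee_rot: [0.923, 0.386, -0.0, -0.0]
ft_force: [0.2, -0.3, -2.2]
width: 0.0147
finger_force: 58.7
```

Request:
jog_arm(
  travel=[
    [0.2, 0.8, 0],
    [0.2, 0.8, 0],
    [0.24, 0.62, 0],
    [0, 0, 0],
    [0, 0, 0],
  ],
  turn=[1, 1, 1, 1, 1],
  fingers=[1, 1, 1, 1, 1],
)

```text
clock: 14.05
tool_pos: [0.5958, 0.0679, 0.247]
ee_rot: [0.791, 0.612, -0.0, -0.0]
ft_force: [-0.1, -0.5, -1.6]
width: 0.0149
finger_force: 58.7
```

Request:
jog_arm(
  travel=[
    [0, 0, 0],
    [0, 0, 0],
    [0, 0, 0],
    [0, 0, 0],
  ],
  turn=[1, 1, 1, 0],
  fingers=[1, 1, 1, 1],
)

```text
clock: 14.55
tool_pos: [0.5957, 0.067, 0.2471]
ee_rot: [0.688, 0.726, 0.0, -0.0]
ft_force: [-0.0, 0.3, -2.2]
width: 0.0146
finger_force: 58.7
```

```bash
python3 - <<'E'
from h import *
s=env.observe(); r=R.from_quat(s["ee_rot"]).as_matrix(); print(s["tool_pos"],np.degrees(np.arctan2(r[1,0],r[0,0])),s["width"],s["finger_force"],s["joints"].round(2))
w=snap("wrist","w5")
print(proj("wrist",[.5963,.0664,.08]),proj("wrist",s["tool_pos"]+[0,0,-.0815]))
cv2.imwrite("pics/m5.png",w)
E
```

```text
[0.59571198 0.06701282 0.24710889] 93.04340486200341 0.014642051210258902 58.740971088409424 [ 0.21  0.39 -0.55  1.7   0.22  1.12 -0.36]
[278.85348087 188.56659085] [278.15339962 220.66808048]
```

View pics/m5.png

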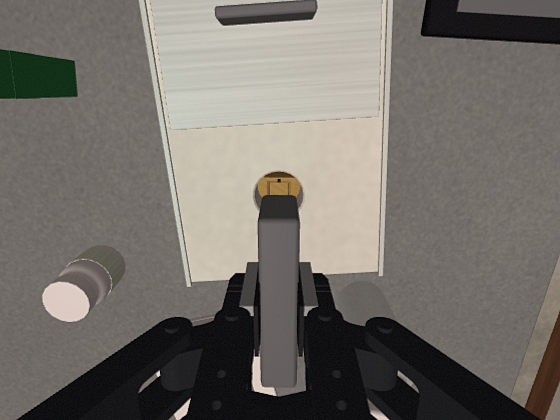

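The picture shows the key handle in line with the socket at (279,189), as predicted. Descending.

Request:
jog_arm(
  travel=[
    [0, 0, -0.8],
    [0, 0, -0.7],
    [0, 0, -0.3],
    [0, 0, -0.2],
    [0, 0, -0.2],
  ],
  turn=[0, 0, 0, 0, 0],
  fingers=[1, 1, 1, 1, 1],
)

```text
clock: 15.22
tool_pos: [0.5963, 0.0664, 0.1598]
ee_rot: [0.689, 0.725, 0.001, 0.001]
ft_force: [0.2, -1.8, 0.2]
width: 0.0151
finger_force: 59.0
```

Request:
jog_arm(
  travel=[
    [0, 0, -0.1],
    [0, 0, -0.1],
    [0, 0, -0.1],
  ],
  turn=[0, 0, 0],
  fingers=[1, 1, 1],
)

```text
clock: 15.6
tool_pos: [0.5959, 0.0651, 0.1474]
ee_rot: [0.689, 0.725, -0.0, 0.001]
ft_force: [0.1, -3.6, 1.5]
width: 0.0145
finger_force: 59.0
```

Going in easily (about 4 N sideways). Continuing to the bottom.

Request:
jog_arm(
  travel=[
    [0, 0, -0.1],
    [0, 0, -0.1],
    [0, 0, -0.06],
    [0, 0, -0.05],
  ],
  turn=[0, 0, 0, 0],
  fingers=[1, 1, 1, 1],
)

```text
clock: 16.1
tool_pos: [0.5963, 0.0653, 0.1371]
ee_rot: [0.689, 0.725, -0.0, 0.001]
ft_force: [-7.2, -6.5, 26.3]
width: 0.0146
finger_force: 62.8
```

Bottomed at the expected depth (26 N). Easing slightly and turning clockwise.

Request:
jog_arm(
  travel=[
    [0, 0.01, 0.03],
    [0, 0, 0],
    [0, 0, 0],
    [0, 0, 0],
    [0, 0, 0],
  ],
  turn=[-0.5, -0.8, -0.8, -0.8, -0.8],
  fingers=[1, 1, 1, 1, 1],
)

```text
clock: 16.73
tool_pos: [0.5963, 0.065, 0.1374]
ee_rot: [0.816, 0.578, -0.0, 0.001]
ft_force: [-1.0, -7.3, 10.7]
width: 0.0147
finger_force: 60.2
```

```bash
cat > st.py <<'E'
from h import *
s=env.observe(); r=R.from_quat(s["ee_rot"]).as_matrix(); print(s["tool_pos"].round(4),np.degrees(np.arctan2(r[1,0],r[0,0])).round(2),s["ft_force"].round(1),s["moment"].round(2),s["width"])
E
python3 st.py
```

```text
[0.5963 0.065  0.1374] 70.56 [-1.  -7.3 10.7] [-2.1   0.35  0.12] 0.014724977239379836
```

Request:
jog_arm(
  travel=[
    [0, 0, 0],
    [0, 0, 0],
    [0, 0, 0],
    [0, 0, 0],
    [0, 0, 0],
  ],
  turn=[-0.8, -0.8, -0.8, -0.8, -0.8],
  fingers=[1, 1, 1, 1, 1],
)

```text
clock: 17.35
tool_pos: [0.597, 0.0645, 0.1374]
ee_rot: [0.919, 0.395, 0.001, 0.002]
ft_force: [0.5, -8.5, 7.6]
width: 0.0148
finger_force: 60.1
```

Request:
jog_arm(
  travel=[
    [0, 0, 0],
    [0, 0, 0],
    [0, 0, 0],
    [0, 0, 0],
    [0, 0, 0],
  ],
  turn=[-0.8, -0.8, -0.8, -0.7, -0.5],
  fingers=[1, 1, 1, 1, 1],
)

```text
clock: 17.98
tool_pos: [0.5974, 0.0641, 0.1374]
ee_rot: [0.976, 0.216, 0.002, 0.002]
ft_force: [1.7, -7.7, 6.9]
width: 0.0151
finger_force: 60.3
```

```bash
python3 st.py
```

```text
[0.5974 0.0641 0.1374] 24.97 [ 1.7 -7.7  6.9] [-2.57 -0.38  0.19] 0.015062627301704642
```

Request:
jog_arm(
  travel=[
    [0, -0.02, 0],
    [0, 0, 0],
    [0, 0, 0],
    [0, 0, 0],
    [0, 0, 0],
  ],
  turn=[-0.5, -0.5, -0.3, -0.3, -0.3],
  fingers=[1, 1, 1, 1, 1],
)

```text
clock: 18.6
tool_pos: [0.5975, 0.0636, 0.1374]
ee_rot: [0.993, 0.119, 0.002, 0.001]
ft_force: [1.5, -8.0, 6.5]
width: 0.0148
finger_force: 60.2
```

```bash
python3 st.py
```

```text
[0.5975 0.0636 0.1374] 13.63 [ 1.5 -8.   6.5] [-2.38 -0.43  0.13] 0.014824423970421902
```

Request:
jog_arm(
  travel=[
    [0, 0, 0],
    [0, 0, 0],
    [0, 0, 0],
  ],
  turn=[-0.4, -0.4, -0.4],
  fingers=[1, 1, 1],
)

```text
clock: 18.98
tool_pos: [0.5976, 0.0634, 0.1374]
ee_rot: [0.998, 0.056, 0.002, 0.001]
ft_force: [2.2, -8.7, 7.3]
width: 0.0151
finger_force: 60.4
```

```bash
python3 st.py
```

```text
[0.5976 0.0634 0.1374] 6.41 [ 2.2 -8.7  7.3] [-2.55 -0.44  0.24] 0.015131755840366762
```

Request:
jog_arm(
  travel=[
    [0, 0, 0],
    [0, 0, 0],
    [0, 0, 0],
  ],
  turn=[-0.4, -0.4, 0],
  fingers=[1, 1, 1],
)

```text
clock: 19.35
tool_pos: [0.5976, 0.0634, 0.1374]
ee_rot: [1.0, 0.016, 0.002, 0.002]
ft_force: [1.4, -9.1, 6.8]
width: 0.0149
finger_force: 61.4
```

```bash
python3 st.py
```

```text
[0.5976 0.0634 0.1374] 1.78 [ 1.4 -9.1  6.8] [-2.59 -0.54  0.82] 0.014921086173410526
```

Request:
jog_arm(
  travel=[
    [0, 0, 0],
    [0, 0, 0],
  ],
  turn=[-0.4, 0],
  fingers=[1, 1],
)

```text
clock: 19.6
tool_pos: [0.5976, 0.0634, 0.1374]
ee_rot: [1.0, -0.005, 0.002, 0.002]
ft_force: [1.8, -9.3, 7.1]
width: 0.0143
finger_force: 63.7
```

```bash
python3 st.py; python3 - <<'E'
from h import *
w=snap("wrist","w6")
a=cv2.resize(w[120:390,180:380],(440,594),interpolation=cv2.INTER_CUBIC)
cv2.imwrite("pics/m6.png",a)
E
```

```text
[0.5976 0.0634 0.1374] -0.56 [ 1.8 -9.3  7.1] [-2.56 -0.53  1.18] 0.014319624178419449
```

View pics/m6.png

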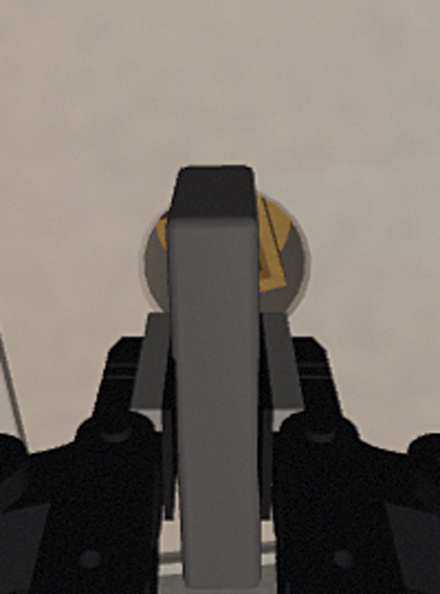

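The core's edge is about 17° off the tool axis. That matches the locked angle I expect (about 16.4°), and the 1.2 N m moment says it's on the end stop. I'll relax the twist and side load, release, and check.

Request:
jog_arm(
  travel=[
    [0, -0.05, 0],
    [0, 0, 0],
    [0, 0, 0],
  ],
  turn=[0.5, 0.4, 0],
  fingers=[1, 1, 1],
)

```text
clock: 20.02
tool_pos: [0.5976, 0.0628, 0.1374]
ee_rot: [0.999, 0.042, 0.002, 0.0]
ft_force: [1.8, -7.0, 6.6]
width: 0.0151
finger_force: 60.1
```

```bash
python3 st.py; python3 - <<'E'
from h import *
import h
# core edge from w6 (pose then: yaw -0.56, same position)
m=env.camera_model("wrist"); s=env.observe()
W=np.eye(4); W[:3,:3]=R.from_euler('z',-.56,degrees=True).as_matrix()@np.diag([1,-1,-1]); W[:3,3]=[.5976,.0634,.1374]
T=np.linalg.inv(W@np.array(m["hand_eye"])); h.model=lambda c:(np.array(m["camera_matrix"]),T,m)
p=[ray("wrist",u/2.2+180,v/2.2+120,.08) for u,v in [(285,287),(258,198)]]
d=p[1]-p[0]; print(p,np.degrees(np.arctan2(d[1],d[0])))
E
```

```text
[0.5976 0.0628 0.1374] 4.77 [ 1.8 -7.   6.6] [-1.71 -0.51  0.21] 0.015109905062864967
[array([0.58526813, 0.04532   , 0.08      ]), array([0.61230632, 0.05325911, 0.08      ])] 16.363599795868225
```

The core edge measures 16.4°, which is the end stop. Releasing.

Request:
jog_arm(
  travel=[
    [0, 0, 0],
    [0, 0, 0],
    [0, 0, 0],
    [0, 0, 0],
  ],
  turn=[0, 0, 0, 0],
  fingers=[-0.3, -0.3, -0.3, -0.3],
)

```text
clock: 20.52
tool_pos: [0.5953, 0.0642, 0.1359]
ee_rot: [0.999, 0.042, -0.0, -0.0]
ft_force: [-0.1, -0.5, 0.1]
width: 0.0558
finger_force: 0.0
```

Request:
jog_arm(
  travel=[
    [0, 0, 0.5],
    [0, 0, 1],
    [0, 0, 1],
    [0, 0, 1],
    [0, 0, 0],
  ],
  turn=[0, 0, 0, 0, 0],
  fingers=[-0.3, -0.3, -0.3, -0.3, -0.3],
)

```text
clock: 21.15
tool_pos: [0.5975, 0.0644, 0.2798]
ee_rot: [0.999, 0.041, 0.003, -0.001]
ft_force: [0.2, 0.6, -0.3]
width: 0.0554
finger_force: 0.0
```

```bash
python3 st.py; python3 - <<'E'
from h import *
w=snap("wrist","w7"); s=snap("scene","s7")
for l in ["key_grip"]: print([ (d["bbox"],d["confidence"]) for d in env.find_in(l,"wrist")])
c=np.array([.5963,.0664]); print("handle mid pred",proj("wrist",[*c,.160]))
for y in [16.4,8.7]:
    a=np.radians(y); X=.04*np.array([np.cos(a),np.sin(a)]); print(y,proj("wrist",[*(c+X),.16]),proj("wrist",[*(c-X),.16]))
# dark-grey handle mask, largest blob near the prediction
p=proj("wrist",[*c,.16]).astype(int); g=cv2.cvtColor(w,cv2.COLOR_BGR2GRAY); m=((g<125)*255).astype(np.uint8)
n,lab,st,ce=cv2.connectedComponentsWithStats(m); k=lab[p[1],p[0]]; print(k,st[k],ce[k])
pts=np.argwhere(lab==k)[:,::-1].astype(np.float32); print(cv2.minAreaRect(pts))
cv2.imwrite("pics/m7.png",np.hstack([cv2.resize(w,(480,360)),cv2.resize(s[150:310,150:310],(320,360),interpolation=cv2.INTER_CUBIC)]))
E
```

```text
[0.5975 0.0644 0.2798] 4.75 [ 0.2  0.6 -0.3] [ 0.03 -0.02  0.01] 0.05542603435024155
[([280.6, 201.9, 27.1, 104.1], 0.68)]
handle mid pred [276.80093113 201.79284599]
16.4 [265.77868299 151.20724309] [286.83500934 247.84333308]
8.7 [272.98204603 150.21714407] [280.2713931  248.66294209]
9 [ 260  148   45  103 2505] [281.74770459 195.70459082]
((282.0, 199.0), (44.0, 102.0), 0.0)
```

View pics/m7.png

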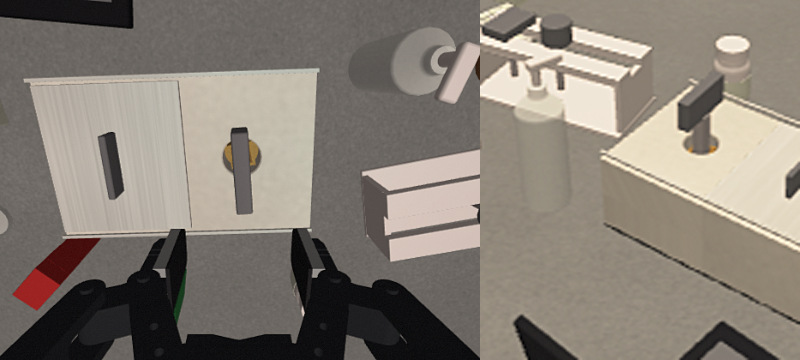

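The key stands upright in the lock at full depth, the lid is shut, and the other two keys are still in the rack.

```bash
python3 -c "
from plant import env; print(env.job_done())"
```

```text
the job is handed in; nothing more can be done
None
```

The job is handed in, at about 21 s of the 64 s allowed: the carton lies flat in the box, the lid is fully shut, and the paddle key stands fully down in the lock, turned clockwise to its end stop.

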